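Ease the level-gauge case shut

ROBOT

A 6-joint arm with a two-finger parallel gripper is mounted at the origin on the work surface. World frame = base frame: x ahead of the robot, y to its left, z up, the work surface at z = 0. Lengths are in m, angles in degrees, forces in N, time in s.
With the tool pointing down it reaches from about 0.4 to 0.825 m from the base axis. Payload 7 kg.
Tool frame: the origin (TCP) lies at the very end of the fingers, on their centre line; the grasp point (between the pads) lies r.grip_depth behind it (r.grip_depth is the distance from the TCP to the grasp point, in m); z points along the fingers, y is the direction in which the jaws open and shut (so a half turn about z gives the same grasp; the last joint's range is limited). The gripper opens to 88 mm and grips with 3 to 60 N. Pads are 19 mm wide; open, the fingers measure 130 mm over their backs; the gripper's body (78 mm by 193 mm) begins 47 mm behind the grasp point.
Start: joints at [83.772, 20.546, 0.682, 0, -70.136, -16.507], TCP at [0.261, 0.623, 0.194] pointing down, gripper open.
Joint ranges: [-176.03, 176.03], [-82.01, 121.73], [-58.28, 71.71], [-173.87, 95.51], [-174.79, -0.11], [-173.66, 173.66]. Speed limits (degrees/s): [136.94, 136.94, 172.46, 180, 180, 180].

INTERFACE

Orientations are given as [roll, pitch, yaw] about the fixed x, y, z axes, in that order (R = Rz(yaw) Ry(pitch) Rx(roll)).
In Python, from plant import r gives the robot as it stands. The module is installed in compiled form; this text tells all that it offers.
- The arm moves only by the tool step_arm, never from a script. Its argument "increments" is a list of rows, each a list of 3 entries, a list of its own where there are three numbers: the shift along the tool's x, y, z in m, then the turn, a rotation vector about the tool's x, y, z in rad, then the closure, from 0 (fully open) to 1 (shut). In form: [[[x, y, z], [wx, wy, wz], grip], ...]. A call has 1 to 10 rows; each row is the pose to reach, as a shift and turn from the pose commanded when the call began, along the tool's axes at that moment; what a row does not reach only later rows make up. A row lasts 1/10 s, in which the tool goes at most 50 mm and 8.59 degrees, less where a joint would pass 70% of its speed; a pose out of reach is approached as far as the arm can. A call with a gripper value outside its range is refused whole. The fingers move at their own pace and stop on an object; "force" is the grip in N (left out, the last holds). Time passes only in rows, so rows that repeat a pose let the fingers close. It gives the time, the measured TCP pose, the force and the opening at its end, in the units of the state.
- r.get_state(): the state, without advancing time (a new reading comes with each control period).
- r.capture(name): name is "side" or "top" or "wrist"; returns a dict with "color" (480x640x3 uint8, red, green, blue), "intrinsics" (3x3 intrinsics, pixels), "k1" (the pictures are not rectified: a ray, as slopes to the right and down, at radius r is drawn at 1 + k1 r^2 times it, then the intrinsics apply), "rvec" (rotation vector, rad) and "tvec" (3), from world to camera coordinates, as OpenCV has them; the wrist camera has in their place "T_tool_cam" (4x4, takes a point from camera to tool coordinates, whose origin is the TCP and whose axes are the flange's). Camera axes: x right, y down, z forward; pixel columns grow to the right and rows downward; lengths in m; the calibration is good to about 2 mm. A picture is of the moment at which its call begins: read the wrist's pose just before it. There is no depth.
- r.close_job(): hands the job in, once; it reports no verdict.
The state is a dict: "time_s": time; "joints": joint angles; "qd": joint speeds; "joint_torque": joint torques, N m; "tcp_pos": TCP position; "eef_rot": TCP orientation; "contact_force": force on the tool from outside, world axes, zero at the start; "moment": the same for the moment, N m; "gripper_width": finger opening in m.
Only numpy, scipy, OpenCV 4.12 (cv2) and the standard library are available. Lean on these libraries where they do the work, as an engineer would, in place of code of your own. Each camera call takes 0.05 s, during which the arm holds its last target.

TASK

The wooden gauge case stands open with its hinged lid leaning back. Without gripping the lid, tip it forward with your fingers, catch it on a finger as it falls, and lower it gently until it is fully shut, with no drop or bang that would jar the gauge. Leave everything else on the shelf where it is and finish with the hand clear.

Things in the scene. Friction and masses are not known exactly. Their poses are not given: they have to be found in the camera images.
- case: Varnished wooden case, fixed to the shelf, 160 mm deep (x) x 190 mm wide (y) x 85 mm high, open on top, a round brass gauge 30 mm high inside. Origin: centre of its underside, on the shelf. It stands side-on: its front faces the robot's right, give or take 22 degrees. Its +x runs from front to back, where the lid is hinged along y on top of the rim.
- lid_hinge (a point): Middle of the lid's hinge line, on top of the case's back rim, 80 mm behind the case's centre and 85 mm up. Fixed to the case, axes like the case's. The plane of the lid's underside passes through it.
- lid_edge (a point): Middle of the lid's free edge, at the inner corner; moves with the lid, a flat panel 186 mm from hinge to edge, 190 mm wide, 12 mm thick (all on its outer side: upper when shut, far side when open). Shut, it lies on the rim and its edge juts 26 mm past the case's front, so a fingertip fits under it. Axes: x from edge to hinge, y along the edge, z out of the outer face.
- lid (a joint): Lid angle, rad: 0 shut (level), 1.57 upright, 1.85 leaning back on its stop, where it starts. Free hinge with some drag (0.3 N m s/rad), no spring: above 1.51 the lid leans back, below it falls shut by itself, slowly at first, within about 2 to 3 s, striking at 1 to 1.6 rad/s. It weighs 0.36 to 0.56 kg; holding it at its edge takes 2 to 3 N.
- mug: Blue enamel mug, 84 mm across, 85 mm high, handle to its +y; stands beside the case. Origin: centre of its underside. Bystander.
- clapper: Brass bell clapper lying on the shelf along its x, 165 mm long, ball 46 mm across at its +x end. Origin on the shelf near mid-length. Bystander.
- paddle_pin: Short steel pin with a square head, lying along its x, 115 mm long, 34 mm wide and 32 mm high at the head. Origin on the shelf at mid-length. Bystander.
- wedge: Ash wedge, stepped, one end rounded, 93 mm long along its x, 36 mm wide, 26 mm high. Origin: centre of its underside. Bystander.
- grease_tin: Green grease tin, 60 mm across, 55 mm high. Origin: centre of its underside. Bystander.
- padlock: Brass padlock lying flat, about 80 x 48 x 22 mm. Origin: underside of its body. Bystander.

How it is judged (in metres and radians):
On the way, in this order (a step that is already met when the one before it is completed fails the run):
1. the lid is tipped forward past its balance (below 1.45 rad) (value of joint lid below 1.45 rad).
2. caught: the lid bears on the fingers between 0.9 and 0.1 rad, closing slower than 0.6 rad/s (value of joint lid between 0.1 and 0.9 rad and velocity of joint lid above -0.6 rad/s and contact force between the fingers and lid above 0.3 N), for 0.15 s.
At the end, for the whole second after the job is handed in: The lid is shut (within 0.03 rad, about 5 mm at its edge) and at rest, and each bystander is within 20 mm of where it began (value of joint lid below 0.03 rad and velocity of joint lid between -0.05 and 0.05 rad/s and distance of each of mug, clapper, paddle_pin, wedge, grease_tin, padlock from where it was at the start of the episode below 0.02 m); the robot touches nothing.
It fails at once if the lid drops or bangs shut (closing faster than 0.8 rad/s within the last 0.25 rad) (value of joint lid below 0.25 rad and velocity of joint lid below -0.8 rad/s).
It fails at once if the lid is gripped or forced (more than 25 N between fingers and lid) (contact force between the fingers and lid above 25 N).
It fails at once if a bystander is shifted or lifted by more than 20 mm (distance of any of mug, clapper, paddle_pin, wedge, grease_tin, padlock from where it was at the start of the episode above 0.02 m).
It also fails if it takes over 43 s, if anything falls off the work surface, if the arm or the gripper's body presses on something with over 40 N, if the wrist force passes 120 N, or if a joint passes its speed limit or range.

## Working session

There is one attempt and no reset: what is moved stays moved. The work goes in short steps, Python scripts to look and compute and a tool call to move; the robot and the scene stay as the last step left them, time stands still between calls to the robot, and variables do not carry over. Pictures are saved under pics/ and viewed, and the job is handed in when it is done.

Besides the shell and the picture viewer there is one more tool, called after "Emit:" as name([rows], argument=value, ...), one row to a line, values as JSON. step_arm: Moves the arm, as the interface text tells. Its arguments: {"type":"object","properties":{"increments":{"type":"array","items":{"type":"array"}},"force":{"type":"number"}},"required":["increments"]}

```bash
mkdir -p pics; ls; python3 - <<'E'
from plant import r
import cv2,pickle
s=r.get_state();print(s, r.grip_depth)
d={}
for n in("side","top","wrist"):
    c=r.capture(n);d[n]=c
    cv2.imwrite(f"pics/{n}0.png",c["color"][:,:,::-1])
    print({k:v for k,v in c.items() if k!="color"})
pickle.dump((s,d),open("d0.pkl","wb"))
E
```

```text
pics
{'time_s': 0.0, 'joints': array([ 8.37724428e+01,  2.05910002e+01,  6.34436252e-01, -2.11688111e-02,
       -7.01358180e+01, -1.65077716e+01]), 'qd': array([-0.00035166,  0.0908521 , -0.07323131,  0.00633765,  0.03318616,
        0.00977816]), 'joint_torque': array([-1.94982560e-03, -5.82724822e+01,  2.93057334e+01,  6.99737146e+00,
        6.99433978e-03, -1.47049059e-04]), 'tcp_pos': array([0.26067395, 0.62204877, 0.19332938]), 'eef_rot': array([ 1.79905771e+02, -7.17274640e-03, -2.27425319e+01]), 'contact_force': array([-0.20854204,  0.35219754, -0.33484878]), 'moment': array([ 0.03059702, -0.02625712,  0.02987147]), 'gripper_width': 0.08712199707734636} 0.0188
{'intrinsics': array([[548.77524113,   0.        , 315.59249213],
       [  0.        , 548.77524113, 233.6940249 ],
       [  0.        ,   0.        ,   1.        ]]), 'k1': 0.012695521519865758, 'rvec': array([ 0.98503801, -2.4790225 ,  1.02215623]), 'tvec': array([0.41571016, 0.31101514, 0.65328541])}
{'intrinsics': array([[570.81333088,   0.        , 326.49223341],
       [  0.        , 570.81333088, 246.9002575 ],
       [  0.        ,   0.        ,   1.        ]]), 'k1': -0.17552188387326556, 'rvec': array([ 2.18179463, -2.19993862,  0.03809644]), 'tvec': array([0.03322016, 0.55269766, 0.99470749])}
{'intrinsics': array([[365.55155944,   0.        , 318.64436959],
       [  0.        , 365.55155944, 233.56453785],
       [  0.        ,   0.        ,   1.        ]]), 'k1': -0.024108557574229337, 'T_tool_cam': array([[ 1.09756219e-03, -9.67817301e-01, -2.51651480e-01,
         6.68059648e-02],
       [ 9.99999081e-01,  1.26261993e-03, -4.94430761e-04,
        -4.42330510e-04],
       [ 7.96258819e-04, -2.51650706e-01,  9.67817797e-01,
        -1.90543989e-01],
       [ 0.00000000e+00,  0.00000000e+00,  0.00000000e+00,
         1.00000000e+00]])}
```

View pics/side0.png

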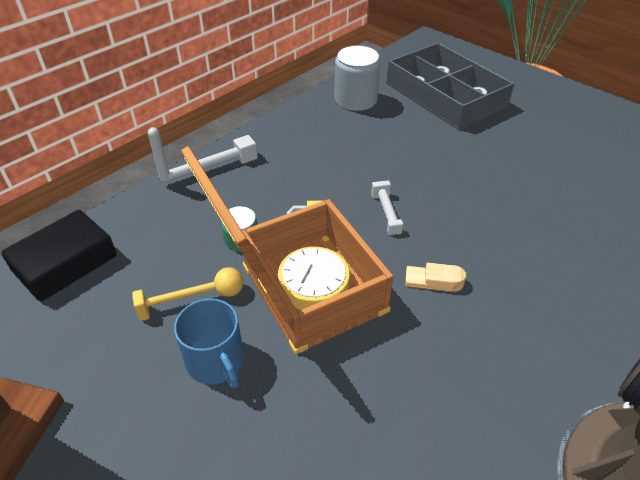

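View pics/top0.png

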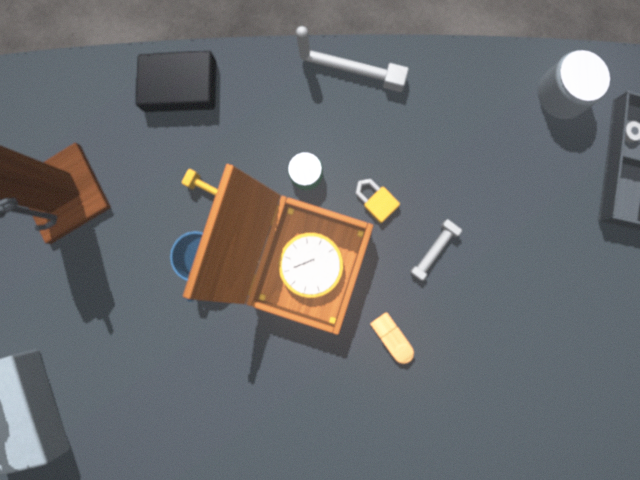

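View pics/wrist0.png

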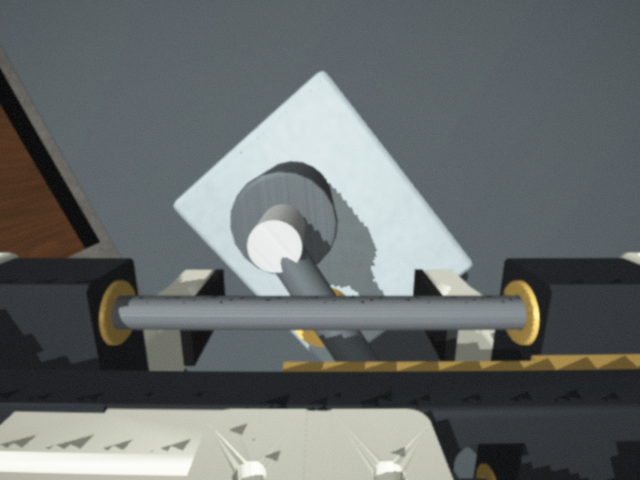

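```bash
python3 - <<'E'
import pickle,cv2
s,d=pickle.load(open("d0.pkl","rb"))
a=d["top"]["color"][150:350,170:420,::-1]
cv2.imwrite("pics/top_z.png",cv2.resize(a,None,fx=3,fy=3,interpolation=cv2.INTER_CUBIC))
a=d["side"]["color"][140:360,170:410,::-1]
cv2.imwrite("pics/side_z.png",cv2.resize(a,None,fx=2.7,fy=2.7,interpolation=cv2.INTER_CUBIC))
E
```

```text
(no output)
```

View pics/top_z.png

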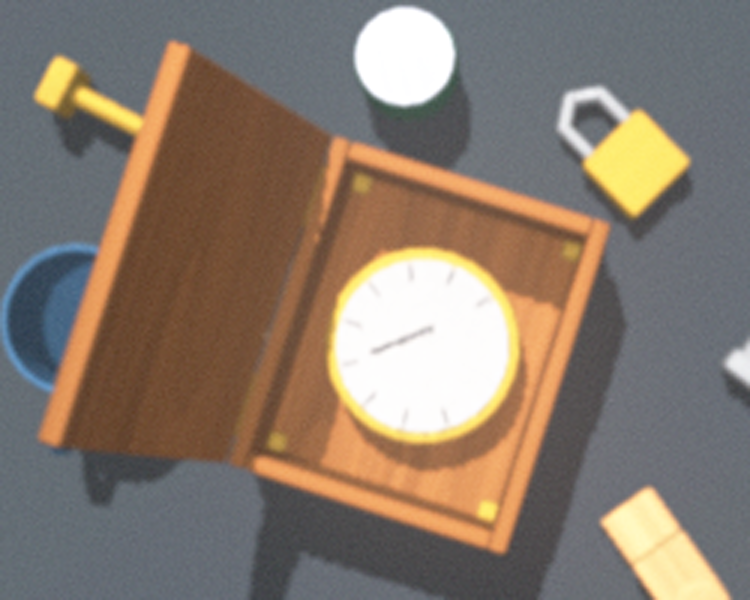

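View pics/side_z.png

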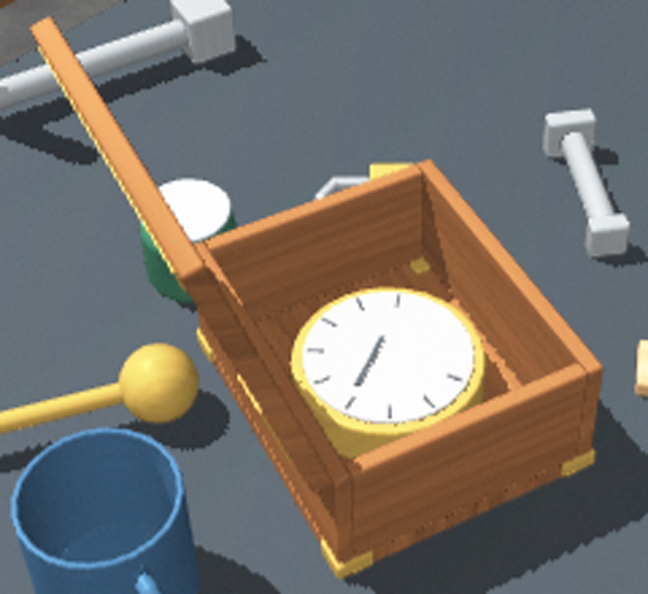

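```bash
cat > h.py <<'E'
import numpy as np,cv2,pickle
def ray(c,uv):
    K=c["intrinsics"];k=np.array([c["k1"],0,0,0,0.])
    p=cv2.undistortPoints(np.array([[uv]],float),K,k)[0,0]
    R=cv2.Rodrigues(c["rvec"])[0];o=-R.T@c["tvec"];return o,R.T@np.array([p[0],p[1],1])
def onz(c,uv,z):
    o,d=ray(c,uv);return o+d*(z-o[2])/d[2]
E
python3 - <<'E'
from h import *
s,d=pickle.load(open("d0.pkl","rb"));c=d["top"]
f=lambda u,v:(u/3+170-1/3,v/3+150-1/3)
for z,l in((.085,[(608,224),(500,551),(338,140),(240,462)]),(.264,[(190,50),(62,443)])):
    P=[onz(c,f(*q),z) for q in l]
    for p in P:print(np.round(p,4))
    e=P[0]-P[1];print(np.linalg.norm(e),"yaw of y",np.degrees(np.arctan2(e[1],e[0])))
    if len(P)>2: print(np.linalg.norm(P[0]-P[2]),np.linalg.norm(P[1]-P[3]))
g=lambda u,v:(u/2.7+170-.3,v/2.7+140-.3)
c2=d["side"]
for q in[(428,162),(603,372)]:print("side rim",np.round(onz(c2,g(*q),.085),4))
for n,q,z in(("mug",(190,255),.085),("pin",(437,250),.03),("wedge",(393,340),.02),("tin",(305,170),.055),("padlock",(380,203),.02)):print(n,np.round(onz(c,q,z),3))
E
```

```text
[ 0.586  -0.0479  0.085 ]
[0.4079 0.0128 0.085 ]
[0.6338 0.1001 0.085 ]
[0.4572 0.1548 0.085 ]
0.188177519918794 yaw of y -18.82081185646097
0.15554888251838517 0.15031217527949509
[0.6509 0.1508 0.264 ]
[0.4748 0.2085 0.264 ]
0.1853121614997229 yaw of y -18.161135338499868
side rim [ 0.5848 -0.0439  0.085 ]
side rim [0.4052 0.0158 0.085 ]
mug [0.538 0.255 0.085]
pin [ 0.545 -0.164  0.03 ]
wedge [ 0.388 -0.087  0.02 ]
tin [0.683 0.064 0.055]
padlock [ 0.629 -0.066  0.02 ]
```

Emit:
step_arm([
  [[0,0,-0.045],[0,0,0],0.32],
  [[0,0,-0.09],[0,0,0],0.32],
  [[0,0,-0.14],[0,0,0],0.32],
  [[0.03,0.02,-0.14],[0,0,-0.01],0.32],
  [[0.067,0.043,-0.14],[0,0,-0.02],0.32],
  [[0.105,0.067,-0.14],[0,0,-0.03],0.32],
  [[0.143,0.092,-0.14],[0,0,-0.04],0.32],
  [[0.181,0.116,-0.14],[0,0,-0.05],0.32],
  [[0.219,0.14,-0.14],[0,0,-0.06],0.32],
  [[0.257,0.165,-0.14],[0,0,-0.075],0.32],
])

```text
time_s: 1.15
tcp_pos: [0.4347, 0.3693, 0.3342]
eef_rot: [180.0, 0.0, -18.4]
contact_force: [0.7, 0.8, -0.3]
gripper_width: 0.0598
```

Emit:
step_arm([
  [[0.036,0.027,0],[0,0,0],0.32],
  [[0.072,0.054,0],[0,0,0],0.32],
  [[0.108,0.081,0],[0,0,0],0.32],
  [[0.144,0.108,0],[0,0,0],0.32],
  [[0.17,0.127,0],[0,0,0],0.32],
  [[0.181,0.1355,0.01],[0,0,0],0.32],
  [[0.181,0.1355,0.02],[0,0,0],0.32],
  [[0.181,0.1355,0.02],[0,0,0],0.32],
])

```text
time_s: 1.95
tcp_pos: [0.5619, 0.1851, 0.3119]
eef_rot: [179.9, 0.2, -18.5]
contact_force: [-0.3, -0.3, -0.6]
gripper_width: 0.0595
```

```bash
python3 - <<'E'
from plant import r
import cv2
s=r.get_state();print({k:s[k].round(3) for k in("tcp_pos","eef_rot","joints","contact_force")})
for n in("side","wrist"):
    cv2.imwrite(f"pics/{n}1.png",r.capture(n)["color"][:,:,::-1])
E
```

```text
{'tcp_pos': array([0.562, 0.185, 0.312]), 'eef_rot': array([ 1.79872e+02,  1.59000e-01, -1.84760e+01]), 'joints': array([ 3.7111e+01,  9.8380e+00,  1.2650e+00, -5.9000e-02, -8.1623e+01,
        3.4422e+01]), 'contact_force': array([-0.276, -0.326, -0.649])}
```

View pics/side1.png

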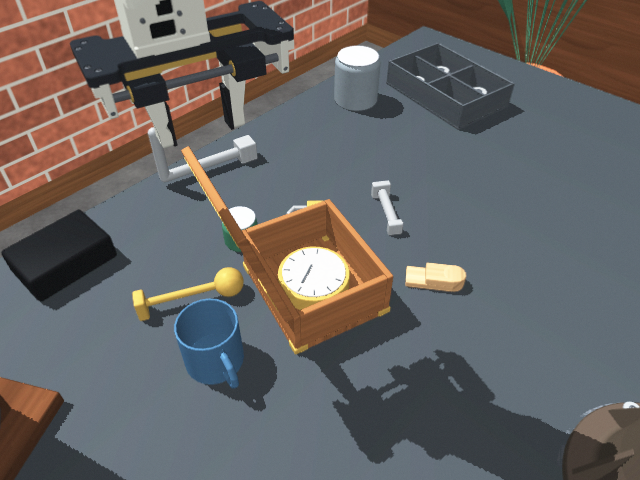

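View pics/wrist1.png

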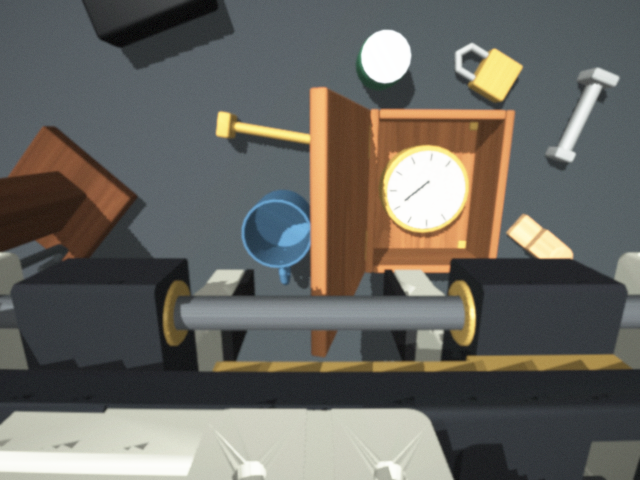

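Emit:
step_arm([
  [[0,0,0.025],[0,0,0],0.32],
  [[0,0,0.05],[0,0,0],0.32],
  [[0,0,0.072],[0,0,0],0.32],
  [[0,0.005,0.072],[0,0,0],0.32],
  [[0,0.01,0.072],[0,0,0],0.32],
  [[0,0.015,0.072],[0,0,0],0.32],
  [[0,0.018,0.072],[0,0,0],0.32],
  [[0,0.022,0.072],[0,0,0],0.32],
  [[0,0.026,0.072],[0,0,0],0.32],
  [[0,0.03,0.072],[0,0,0],0.32],
])

```text
time_s: 3.05
tcp_pos: [0.5535, 0.1564, 0.2425]
eef_rot: [-180.0, -0.0, -18.4]
contact_force: [0.3, -0.0, -0.7]
gripper_width: 0.0599
```

```bash
python3 - <<'E'
from plant import r
import cv2
for n in("side",):
    cv2.imwrite(f"pics/{n}2.png",r.capture(n)["color"][:,:,::-1])
E
```

```text
(no output)
```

View pics/side2.png

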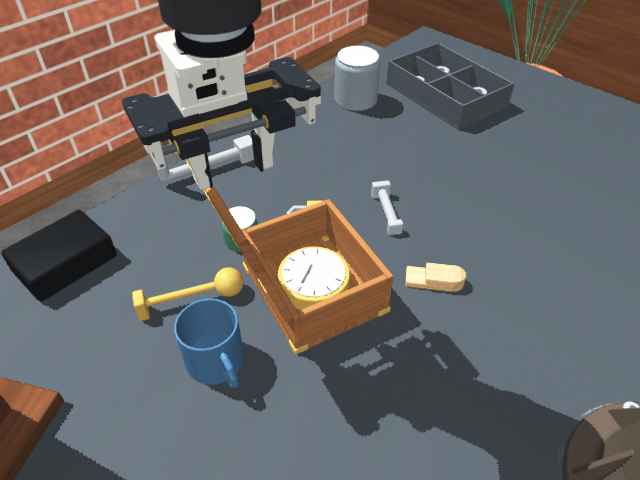

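Emit:
step_arm([
  [[0,0.006,0],[0,0,0],0.32],
  [[0,0.012,0],[0,0,0],0.32],
  [[0,0.018,0],[0,0,0],0.32],
  [[0,0.024,0],[0,0,0],0.32],
  [[0,0.03,0],[0,0,0],0.32],
  [[0,0.036,0],[0,0,0],0.32],
  [[0,0.042,0],[0,0,0],0.32],
  [[0,0.048,0],[0,0,0],0.32],
  [[0,0.054,0],[0,0,0],0.32],
  [[0,0.06,0],[0,0,0],0.32],
])

```text
time_s: 4.1
tcp_pos: [0.5344, 0.0994, 0.2423]
eef_rot: [-180.0, -0.0, -18.4]
contact_force: [-0.4, 0.4, -0.2]
gripper_width: 0.0594
```

Emit:
step_arm([
  [[0,0.003,0],[0,0,0],0.32],
  [[0,0.006,0],[0,0,0],0.32],
  [[0,0.006,0],[0,0,0],0.32],
  [[0,0.006,0],[0,0,0],0.32],
  [[0,0.006,0],[0,0,0],0.32],
  [[0,0.006,0],[0,0,0],0.32],
  [[0,0.006,0],[0,0,0],0.32],
  [[0,0.006,0],[0,0,0],0.32],
  [[0,0.006,0],[0,0,0],0.32],
  [[0,0.006,0],[0,0,0],0.32],
])

```text
time_s: 5.1
tcp_pos: [0.5327, 0.0942, 0.2423]
eef_rot: [-180.0, -0.0, -18.4]
contact_force: [-0.4, 0.5, 0.2]
gripper_width: 0.0596
```

```bash
python3 - <<'E'
from plant import r
import cv2
s=r.get_state();print({k:s[k].round(3) for k in("tcp_pos","eef_rot","joints","contact_force")})
for n in("side","top"):
    cv2.imwrite(f"pics/{n}3.png",r.capture(n)["color"][:,:,::-1])
E
```

```text
{'tcp_pos': array([0.533, 0.094, 0.242]), 'eef_rot': array([-1.79999e+02, -4.00000e-03, -1.84340e+01]), 'joints': array([ 3.0797e+01,  6.2170e+00, -1.1911e+01,  2.0000e-03, -7.1869e+01,
        4.0768e+01]), 'contact_force': array([-0.379,  0.542,  0.207])}
```

View pics/side3.png

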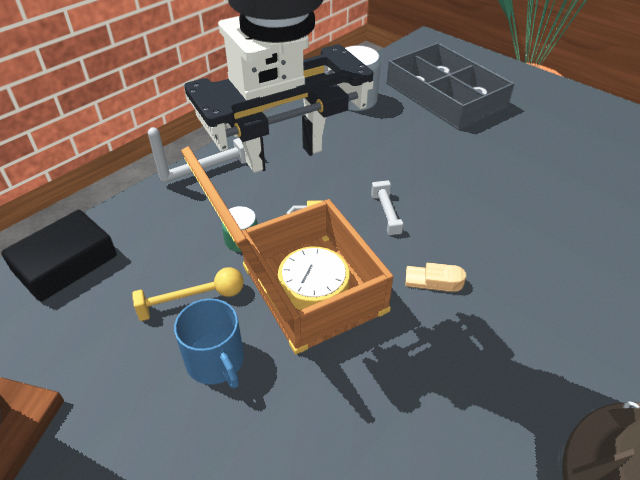

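View pics/top3.png

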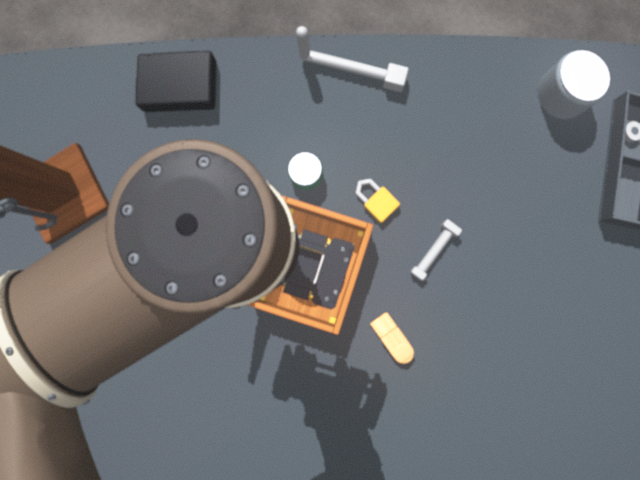

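```bash
python3 - <<'E'
from h import *
s,d=pickle.load(open("d0.pkl","rb"))
H=np.array([.546,.135,.085]);cx=np.array([.3157,.9489,0]);cy=np.array([-.9489,.3157,0]);ez=np.array([0,0,1.])
def pr(c,P):return cv2.projectPoints(np.array([P]),c["rvec"],c["tvec"],c["intrinsics"],np.array([c["k1"],0,0,0,0.]))[0].ravel().round(1)
for n in("side","top"):
  c=d[n];print(n,"cam",ray(c,(320,240))[0].round(3))
  for t in(1.85,1.7,1.5,1.2):
    E=H+.186*(-np.cos(t)*cx+np.sin(t)*ez)
    print(t,[pr(c,E+a*cy) for a in(.095,0,-.095)])
  print("tcp@", pr(c,np.array([.5535,.1564,.2425])),pr(c,np.array([.5327,.0942,.2423])))
  for k in(.03,-.03):print(k,pr(c,np.array([.5535,.1564,.2425])+k*cx),pr(c,np.array([.5327,.0942,.2423])+k*cx))
E
python3 - <<'E'
import cv2
for i in(2,3):
    a=cv2.imread(f"pics/side{i}.png")[60:260,110:390]
    cv2.imwrite(f"pics/side{i}z.png",cv2.resize(a,None,fx=2.8,fy=2.8,interpolation=cv2.INTER_CUBIC))
E
```

```text
side cam [0.136 0.459 0.683]
1.85 [array([245.7, 239.2]), array([213.9, 188.2]), array([187.4, 145.8])]
1.7 [array([268.6, 226.9]), array([235. , 177.5]), array([206.9, 136.3])]
1.5 [array([299.3, 215. ]), array([263.5, 167.5]), array([233.6, 127.8])]
1.2 [array([341.7, 207.3]), array([303.7, 162.4]), array([271.6, 124.5])]
tcp@ [238.2 194.2] [286.6 178.1]
0.03 [215.1 202. ] [264.9 185.4]
-0.03 [260.7 186.6] [307.6 171. ]
top cam [0.505 0.016 1.02 ]
1.85 [array([186.7, 299.4]), array([208.5, 232.1]), array([230.9, 165.4])]
1.7 [array([204.7, 306.1]), array([226.8, 238.1]), array([249.3, 170.6])]
1.5 [array([230.7, 315. ]), array([253. , 246.6]), array([275.4, 178.7])]
1.2 [array([270.6, 327.1]), array([292.5, 259.5]), array([314.5, 192.3])]
tcp@ [231.4 239.4] [276.5 254.1]
0.03 [211.  232.7] [255.8 247.4]
-0.03 [251.9 246.1] [297.3 260.9]
```

View pics/side2z.png

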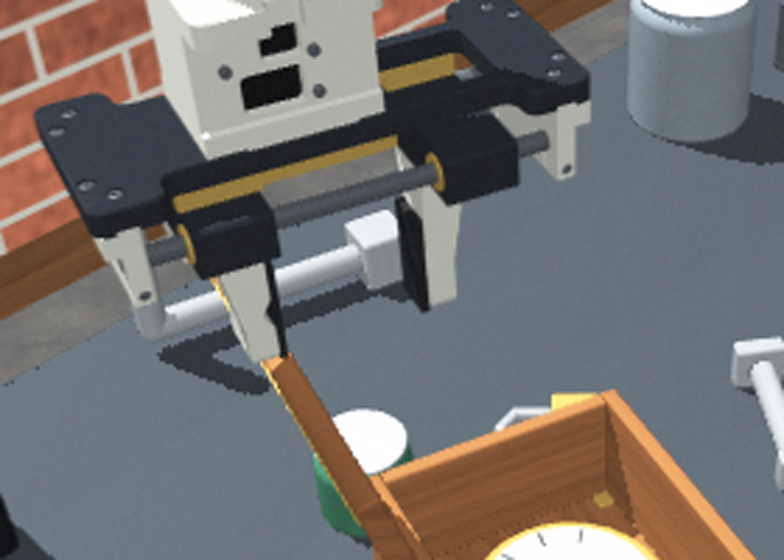

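View pics/side3z.png

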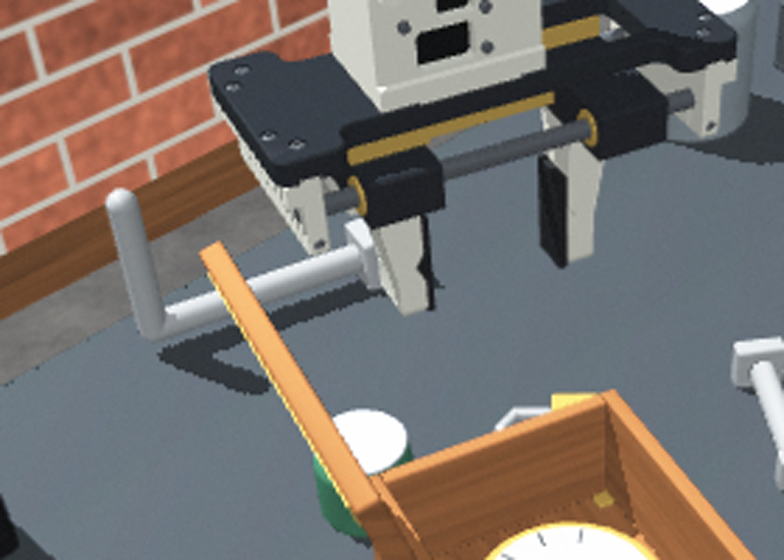

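```bash
python3 - <<'E'
from h import *
s,d=pickle.load(open("d0.pkl","rb"))
cx=np.array([.3157,.9489,0])
c=d["side"]
for T,k,q in(((.5327,.0942,.2423),.03,(110+432/2.8,60+307/2.8)),((.5327,.0942,.2423),-.03,(110+565/2.8,60+265/2.8)),((.5327,.0942,.2423),.05,(110+410/2.8,60+314/2.8)),((.5535,.1564,.2425),.03,(110+285/2.8,60+355/2.8)),((.5535,.1564,.2425),-.03,(110+428/2.8,60+310/2.8))):
    o,dd=ray(c,q); P=np.array(T)+k*cx
    t=((P-o)@cx)/(dd@cx); X=o+t*dd
    print(k,q,"lat,z",((X-P)@np.array([.9489,-.3157,0])).round(4),X[2].round(4))
E
```

```text
0.03 (264.28571428571433, 169.64285714285717) lat,z -0.0027 0.2691
-0.03 (311.78571428571433, 154.64285714285717) lat,z -0.0119 0.276
0.05 (256.42857142857144, 172.14285714285717) lat,z -0.0289 0.2913
0.03 (211.78571428571428, 186.78571428571428) lat,z 0.0027 0.2643
-0.03 (262.8571428571429, 170.71428571428572) lat,z -0.0122 0.2761
```

```bash
python3 - <<'E'
from h import *
from scipy.spatial.transform import Rotation as Ro
s,d=pickle.load(open("d0.pkl","rb"))
c=d["wrist"]
T=np.eye(4);T[:3,:3]=Ro.from_euler("xyz",[179.872,.159,-18.476],degrees=True).as_matrix();T[:3,3]=[.562,.185,.312]
W=np.linalg.inv(T@c["T_tool_cam"])
for n,P in(("ff",(.585,-.046,.085)),("fn",(.4065,.0143,.085)),("lid far",(.651,.1508,.264)),("lid near",(.4748,.2085,.264))):
  p=cv2.projectPoints(np.array([P]),cv2.Rodrigues(W[:3,:3])[0],W[:3,3],c["intrinsics"],np.array([c["k1"],0,0,0,0]))[0].ravel()
  print(n,p.round(1))
# tips in wrist frame
Wc=np.linalg.inv(c["T_tool_cam"])
for y in(.03,-.03):
  for x in(-.0095,.0095):
    for z in(0,-.03): print(x,y,z,cv2.projectPoints(np.array([[x,y,z]]),cv2.Rodrigues(Wc[:3,:3])[0],Wc[:3,3],c["intrinsics"],np.array([c["k1"],0,0,0,0]))[0].ravel().round(1))
E
```

```text
ff [512.1 112.5]
fn [491.3 274. ]
lid far [326.5  90.7]
lid near [326.3 357.1]
-0.0095 0.03 0 [373.4 280.1]
-0.0095 0.03 -0.03 [382.4 303.6]
0.0095 0.03 0 [374.7 247.4]
0.0095 0.03 -0.03 [384.3 266. ]
-0.0095 -0.03 0 [265.8 280. ]
-0.0095 -0.03 -0.03 [256.9 303.4]
0.0095 -0.03 0 [264.5 247.3]
0.0095 -0.03 -0.03 [255.2 265.9]
```

Emit:
step_arm([
  [[0,0,-0.03],[0,0,0],0.32],
  [[0,-0.03,-0.03],[0,0,0],0.32],
  [[0,-0.06,-0.03],[0,0,0],0.32],
  [[0,-0.09,-0.03],[0,0,0],0.32],
  [[0,-0.096,-0.03],[0,0,0],0.32],
  [[0,-0.096,-0.02],[0,0,0],0.32],
  [[0,-0.096,0],[0,0,0],0.32],
  [[0,-0.096,0.02],[0,0,0],0.32],
  [[0,-0.096,0.032],[0,0,0],0.32],
  [[0,-0.096,0.032],[0,0,0],0.32],
])

```text
time_s: 6.2
tcp_pos: [0.5618, 0.1839, 0.2083]
eef_rot: [179.9, 0.1, -18.5]
contact_force: [-0.1, -0.6, 0.1]
gripper_width: 0.0596
```

Emit:
step_arm([
  [[0,0.004,0],[0,0,0],0.32],
  [[0,0.008,0],[0,0,0],0.32],
  [[0,0.012,0],[0,0,0],0.32],
  [[0,0.016,0],[0,0,0],0.32],
  [[0,0.02,0],[0,0,0],0.32],
  [[0,0.024,0],[0,0,0],0.32],
  [[0,0.028,0],[0,0,0],0.32],
  [[0,0.032,0],[0,0,0],0.32],
  [[0,0.036,0],[0,0,0],0.32],
  [[0,0.04,0],[0,0,0],0.32],
])

```text
time_s: 7.2
tcp_pos: [0.5503, 0.147, 0.2103]
eef_rot: [-180.0, -0.0, -18.4]
contact_force: [0.7, 0.8, 1.4]
gripper_width: 0.0597
```

```bash
python3 - <<'E'
from plant import r
import cv2
s=r.get_state();print({k:s[k].round(3) for k in("tcp_pos","eef_rot","joints","contact_force")})
for n in("side",):
    cv2.imwrite(f"pics/{n}4.png",r.capture(n)["color"][:,:,::-1])
E
```

```text
{'tcp_pos': array([0.55 , 0.147, 0.21 ]), 'eef_rot': array([-1.79997e+02, -4.00000e-03, -1.84350e+01]), 'joints': array([ 3.4637e+01,  1.0068e+01, -1.1510e+01,  1.0000e-03, -6.8417e+01,
        3.6927e+01]), 'contact_force': array([0.686, 0.806, 1.394])}
```

View pics/side4.png

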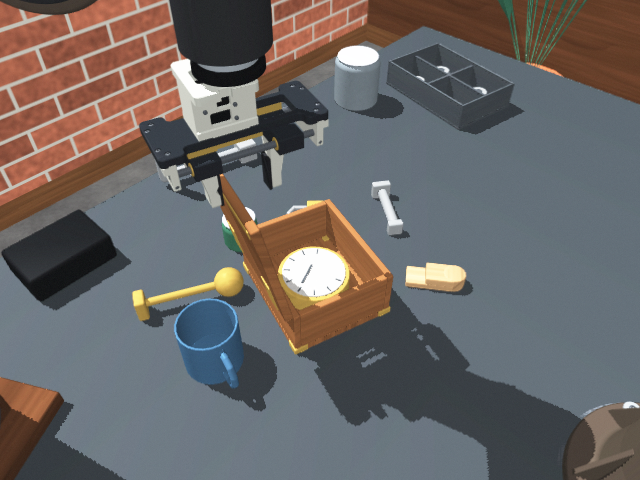

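Emit:
step_arm([
  [[0,0.006,0],[0,0,0],0.32],
  [[0,0.012,0],[0,0,0],0.32],
  [[0,0.018,0],[0,0,0],0.32],
  [[0,0.024,0],[0,0,0],0.32],
  [[0,0.03,0],[0,0,0],0.32],
  [[0,0.036,0],[0,0,0],0.32],
  [[0,0.042,0],[0,0,0],0.32],
  [[0,0.048,0],[0,0,0],0.32],
  [[0,0.054,0],[0,0,0],0.32],
])

```text
time_s: 8.15
tcp_pos: [0.533, 0.0955, 0.2102]
eef_rot: [180.0, 0.0, -18.4]
contact_force: [0.2, 0.2, -0.0]
gripper_width: 0.0598
```

```bash
python3 - <<'E'
from plant import r
import cv2
s=r.get_state();print({k:s[k].round(3) for k in("tcp_pos","eef_rot","joints","contact_force")})
for n in("side",):
    cv2.imwrite(f"pics/{n}5.png",r.capture(n)["color"][:,:,::-1])
E
```

```text
{'tcp_pos': array([0.533, 0.096, 0.21 ]), 'eef_rot': array([ 1.79996e+02,  6.00000e-03, -1.84450e+01]), 'joints': array([ 3.0902e+01,  7.3670e+00, -1.4796e+01, -1.0000e-03, -6.7844e+01,
        4.0653e+01]), 'contact_force': array([ 0.225,  0.17 , -0.024])}
```

View pics/side5.png

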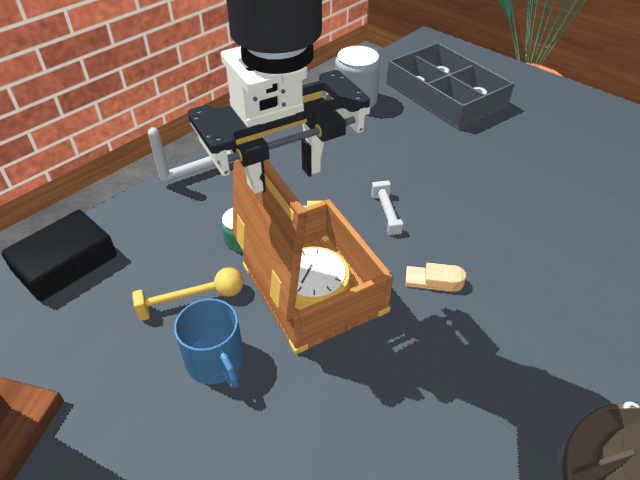

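Emit:
step_arm([
  [[0,0.006,0.003],[0,0,0],0.32],
  [[0,0.012,0.006],[0,0,0],0.32],
  [[0,0.012,0.01],[0,0,0],0.32],
  [[0,0.012,0.01],[0,0,0],0.32],
  [[0,0.012,0.01],[0,0,0],0.32],
  [[0,0.012,0.01],[0,0,0],0.32],
])

```text
time_s: 8.8
tcp_pos: [0.5296, 0.0848, 0.2002]
eef_rot: [180.0, 0.0, -18.4]
contact_force: [-0.3, -0.2, -0.9]
gripper_width: 0.0599
```

```bash
python3 - <<'E'
from plant import r
import cv2
s=r.get_state();print({k:s[k].round(3) for k in("tcp_pos","eef_rot","joints","contact_force")})
for n in("side",):
    cv2.imwrite(f"pics/{n}6.png",r.capture(n)["color"][:,:,::-1])
E
```

```text
{'tcp_pos': array([0.53 , 0.085, 0.2  ]), 'eef_rot': array([ 1.79992e+02,  1.00000e-03, -1.84290e+01]), 'joints': array([ 3.0055e+01,  7.2390e+00, -1.6285e+01,  5.0000e-03, -6.6482e+01,
        4.1514e+01]), 'contact_force': array([-0.345, -0.207, -0.865])}
```

View pics/side6.png

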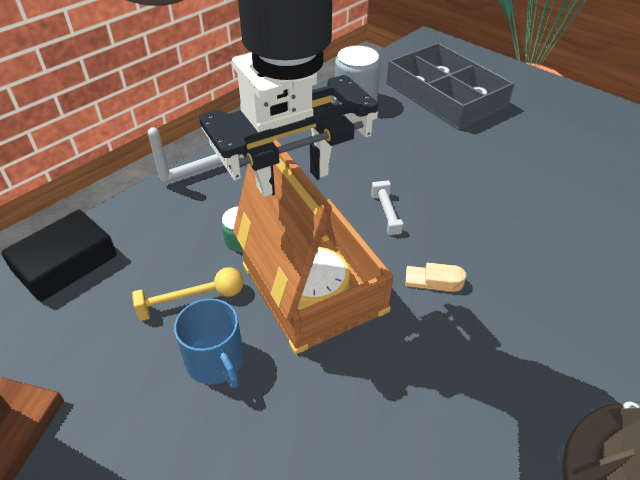

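```bash
cat > tr.py <<'E'
import numpy as np
def pose(th,w=.06,L=.03):
    a=np.radians(35+55*np.clip(th/1.1,-.0,1)); s=.015+.007*np.clip(th/1.1,0,1)
    E=np.array([-.186*np.cos(th),.085+.186*np.sin(th)])
    z=np.array([np.cos(a),-np.sin(a)]);p=np.array([-np.sin(a),-np.cos(a)])
    return E+(s+L)*z-(w/2)*p,a,z,p
if __name__=="__main__":
    ths=np.linspace(1.1,-.05,41)
    for k in range(4):
        T0,a0,z0,p0=pose(ths[10*k]);print("call",k,"start c,z",T0.round(4),np.degrees(a0).round(1))
        print([[[0,round(float((T-T0)@p0),4),round(float((T-T0)@z0),4)],[round(float(a0-a),3),0,0],.32] for T,a,_,_ in (pose(t) for t in ths[10*k+1:10*k+11])])
E
python3 tr.py
```

```text
call 0 start c,z [-0.0544  0.1988] 90.0
[[[0, 0.0034, 0.0015], [0.025, 0, 0], 0.32], [[0, 0.0068, 0.0032], [0.05, 0, 0], 0.32], [[0, 0.0102, 0.0049], [0.075, 0, 0], 0.32], [[0, 0.0135, 0.0068], [0.1, 0, 0], 0.32], [[0, 0.0167, 0.0087], [0.125, 0, 0], 0.32], [[0, 0.0199, 0.0108], [0.151, 0, 0], 0.32], [[0, 0.023, 0.0129], [0.176, 0, 0], 0.32], [[0, 0.0261, 0.0151], [0.201, 0, 0], 0.32], [[0, 0.0291, 0.0175], [0.226, 0, 0], 0.32], [[0, 0.032, 0.0199], [0.251, 0, 0], 0.32]]
call 1 start c,z [-0.0864  0.1789] 75.6
[[[0, 0.0034, 0.0017], [0.025, 0, 0], 0.32], [[0, 0.0067, 0.0035], [0.05, 0, 0], 0.32], [[0, 0.01, 0.0054], [0.075, 0, 0], 0.32], [[0, 0.0133, 0.0075], [0.1, 0, 0], 0.32], [[0, 0.0164, 0.0096], [0.125, 0, 0], 0.32], [[0, 0.0195, 0.0118], [0.151, 0, 0], 0.32], [[0, 0.0226, 0.0141], [0.176, 0, 0], 0.32], [[0, 0.0256, 0.0165], [0.201, 0, 0], 0.32], [[0, 0.0285, 0.0189], [0.226, 0, 0], 0.32], [[0, 0.0313, 0.0215], [0.251, 0, 0], 0.32]]
call 2 start c,z [-0.1114  0.1503] 61.3
[[[0, 0.0033, 0.0019], [0.025, 0, 0], 0.32], [[0, 0.0066, 0.0039], [0.05, 0, 0], 0.32], [[0, 0.0098, 0.0059], [0.075, 0, 0], 0.32], [[0, 0.013, 0.0081], [0.1, 0, 0], 0.32], [[0, 0.0161, 0.0104], [0.125, 0, 0], 0.32], [[0, 0.0191, 0.0128], [0.151, 0, 0], 0.32], [[0, 0.0221, 0.0152], [0.176, 0, 0], 0.32], [[0, 0.025, 0.0178], [0.201, 0, 0], 0.32], [[0, 0.0278, 0.0204], [0.226, 0, 0], 0.32], [[0, 0.0306, 0.0231], [0.251, 0, 0], 0.32]]
call 3 start c,z [-0.1271  0.1153] 46.9
[[[0, 0.0033, 0.002], [0.025, 0, 0], 0.32], [[0, 0.0065, 0.0042], [0.05, 0, 0], 0.32], [[0, 0.0096, 0.0064], [0.075, 0, 0], 0.32], [[0, 0.0127, 0.0088], [0.1, 0, 0], 0.32], [[0, 0.0158, 0.0112], [0.125, 0, 0], 0.32], [[0, 0.0187, 0.0137], [0.151, 0, 0], 0.32], [[0, 0.0216, 0.0163], [0.176, 0, 0], 0.32], [[0, 0.0244, 0.019], [0.201, 0, 0], 0.32], [[0, 0.0278, 0.0226], [0.207, 0, 0], 0.32], [[0, 0.0313, 0.0267], [0.207, 0, 0], 0.32]]
```

Emit:
step_arm([
  [[0,0,0],[0,0,0],0.32],
  [[0,0,0],[0,0,0],0.32],
  [[0,0,0],[0,0,0],0.32],
  [[0,0,0],[0,0,0],0.32],
  [[0,0,0],[0,0,0],0.32],
  [[0,0,0],[0,0,0],0.32],
])

```text
time_s: 9.45
tcp_pos: [0.5294, 0.0846, 0.2002]
eef_rot: [180.0, 0.0, -18.4]
contact_force: [-0.3, -1.5, -0.6]
gripper_width: 0.0593
```

```bash
python3 - <<'E'
from plant import r
import cv2
s=r.get_state();print({k:s[k].round(3) for k in("tcp_pos","eef_rot","joints","contact_force")})
for n in("side",):
    cv2.imwrite(f"pics/{n}7.png",r.capture(n)["color"][:,:,::-1])
E
```

```text
{'tcp_pos': array([0.529, 0.085, 0.2  ]), 'eef_rot': array([ 1.79991e+02,  5.00000e-03, -1.84410e+01]), 'joints': array([ 3.0041e+01,  7.2220e+00, -1.6307e+01,  2.0000e-03, -6.6482e+01,
        4.1517e+01]), 'contact_force': array([-0.336, -1.504, -0.583])}
```

View pics/side7.png

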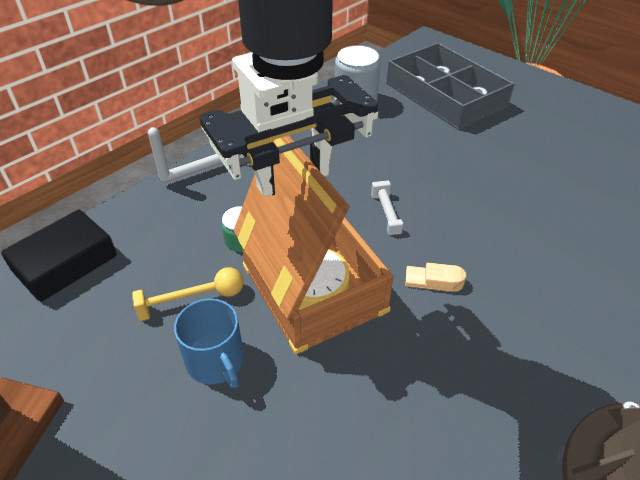

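Emit:
step_arm([
  [[0,0.0034,0.0015],[0.025,0,0],0.32],
  [[0,0.0068,0.003],[0.05,0,0],0.32],
  [[0,0.01,0.005],[0.075,0,0],0.32],
  [[0,0.0135,0.007],[0.1,0,0],0.32],
  [[0,0.0167,0.0087],[0.125,0,0],0.32],
  [[0,0.02,0.0108],[0.15,0,0],0.32],
  [[0,0.023,0.013],[0.176,0,0],0.32],
  [[0,0.026,0.015],[0.2,0,0],0.32],
  [[0,0.029,0.0175],[0.226,0,0],0.32],
  [[0,0.032,0.02],[0.25,0,0],0.32],
])

```text
time_s: 10.5
tcp_pos: [0.5191, 0.0536, 0.1803]
eef_rot: [-165.5, -0.0, -18.5]
contact_force: [-0.0, -0.4, -0.6]
gripper_width: 0.0594
```

```bash
python3 - <<'E'
from plant import r
import cv2
s=r.get_state();print({k:s[k].round(3) for k in("tcp_pos","eef_rot","joints","contact_force")})
for n in("side",):
    cv2.imwrite(f"pics/{n}8.png",r.capture(n)["color"][:,:,::-1])
E
```

```text
{'tcp_pos': array([0.519, 0.054, 0.18 ]), 'eef_rot': array([-1.65547e+02, -3.90000e-02, -1.84890e+01]), 'joints': array([ 17.336,   3.95 , -18.865, -13.587, -59.294,  60.336]), 'contact_force': array([-0.041, -0.431, -0.627])}
```

View pics/side8.png

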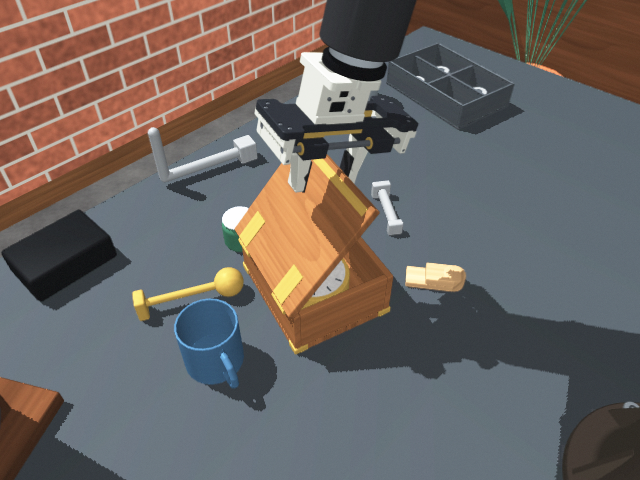

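Emit:
step_arm([
  [[0,0.0034,0.0017],[0.025,0,0],0.32],
  [[0,0.0067,0.0035],[0.05,0,0],0.32],
  [[0,0.01,0.0054],[0.075,0,0],0.32],
  [[0,0.013,0.0075],[0.1,0,0],0.32],
  [[0,0.0164,0.0096],[0.125,0,0],0.32],
  [[0,0.0195,0.0118],[0.15,0,0],0.32],
  [[0,0.0226,0.014],[0.176,0,0],0.32],
  [[0,0.0256,0.0165],[0.2,0,0],0.32],
  [[0,0.0285,0.019],[0.226,0,0],0.32],
  [[0,0.031,0.0215],[0.25,0,0],0.32],
])

```text
time_s: 11.55
tcp_pos: [0.5115, 0.0302, 0.1518]
eef_rot: [-151.3, -0.1, -18.5]
contact_force: [-0.2, -0.4, -0.7]
gripper_width: 0.0596
```

```bash
python3 - <<'E'
from plant import r
import cv2
s=r.get_state();print({k:s[k].round(3) for k in("tcp_pos","eef_rot","joints","contact_force")})
for n in("side",):
    cv2.imwrite(f"pics/{n}9.png",r.capture(n)["color"][:,:,::-1])
E
```

```text
{'tcp_pos': array([0.512, 0.03 , 0.152]), 'eef_rot': array([-1.5127e+02, -6.4000e-02, -1.8499e+01]), 'joints': array([  0.8  ,   6.391, -18.225, -31.818, -59.302,  85.813]), 'contact_force': array([-0.219, -0.363, -0.748])}
```

View pics/side9.png

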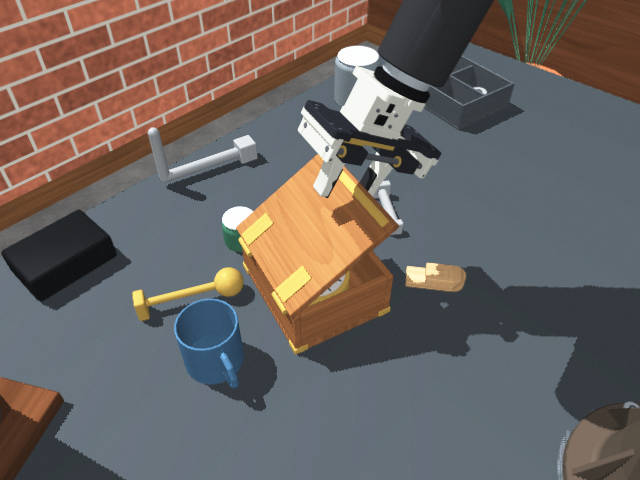

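Emit:
step_arm([
  [[0,0,0],[0,0,0],0.32],
  [[0,0,0],[0,0,0],0.32],
  [[0,0,0],[0,0,0],0.32],
  [[0,0,0],[0,0,0],0.32],
  [[0,0,0],[0,0,0],0.32],
])

```text
time_s: 12.1
tcp_pos: [0.5116, 0.0309, 0.152]
eef_rot: [-151.4, -0.0, -18.4]
contact_force: [-1.2, -3.5, -0.2]
gripper_width: 0.0596
```

Emit:
step_arm([
  [[0,0.0033,0.0019],[0.025,0,0],0.32],
  [[0,0.0066,0.0039],[0.05,0,0],0.32],
  [[0,0.0098,0.006],[0.075,0,0],0.32],
  [[0,0.013,0.008],[0.1,0,0],0.32],
  [[0,0.016,0.0104],[0.125,0,0],0.32],
  [[0,0.019,0.0128],[0.15,0,0],0.32],
  [[0,0.022,0.0152],[0.176,0,0],0.32],
  [[0,0.025,0.0178],[0.2,0,0],0.32],
  [[0,0.0278,0.0204],[0.226,0,0],0.32],
  [[0,0.0306,0.023],[0.25,0,0],0.32],
])

```text
time_s: 13.1
tcp_pos: [0.5071, 0.0162, 0.1169]
eef_rot: [-136.9, -0.0, -18.4]
contact_force: [0.1, -0.4, -1.4]
gripper_width: 0.0596
```

```bash
python3 - <<'E'
from plant import r
import cv2
s=r.get_state();print({k:s[k].round(3) for k in("tcp_pos","eef_rot","joints","contact_force")})
for n in("side","top"):
    cv2.imwrite(f"pics/{n}10.png",r.capture(n)["color"][:,:,::-1])
E
```

```text
{'tcp_pos': array([0.507, 0.016, 0.117]), 'eef_rot': array([-1.36946e+02, -4.20000e-02, -1.84430e+01]), 'joints': array([-15.656,  14.433, -17.095, -48.408, -65.742, 111.027]), 'contact_force': array([ 0.128, -0.375, -1.437])}
```

View pics/side10.png

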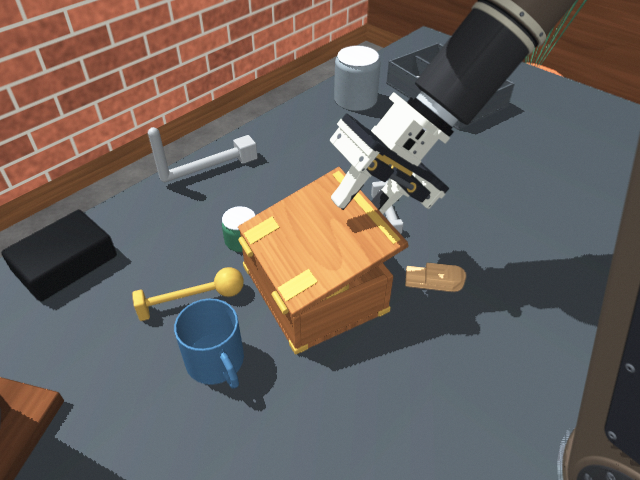

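View pics/top10.png

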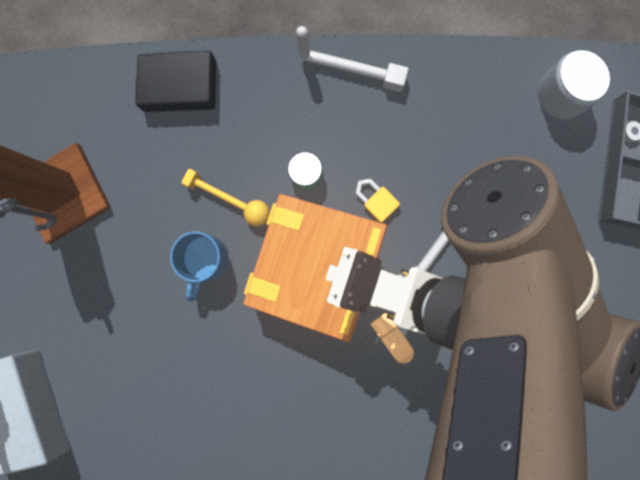

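```bash
python3 - <<'E'
import numpy as np
def pose(th):
    a=np.radians(46.9-6*(.2375-th)/.2875); s=.0165
    E=np.array([-.186*np.cos(th),.085+.186*np.sin(th)])
    z=np.array([np.cos(a),-np.sin(a)]);p=np.array([-np.sin(a),-np.cos(a)])
    return E+(s+.03)*z-.03*p,a,z,p
ths=np.linspace(.2375,-.05,13)
T0,a0,z0,p0=pose(ths[0])
print(T0)
for t in ths[1:]:
    T,a,_,_=pose(t);print(round(t,3),((T-T0)@p0).round(4),((T-T0)@z0).round(4),(a0-a).round(3))
E
```

```text
[-0.12710173  0.11530655]
0.214 0.0033 0.0022 0.009
0.19 0.0065 0.0045 0.017
0.166 0.0097 0.0069 0.026
0.142 0.0128 0.0094 0.035
0.118 0.0158 0.012 0.044
0.094 0.0188 0.0146 0.052
0.07 0.0217 0.0173 0.061
0.046 0.0246 0.0201 0.07
0.022 0.0273 0.0229 0.079
-0.002 0.03 0.0259 0.087
-0.026 0.0327 0.0289 0.096
-0.05 0.0352 0.0319 0.105
```

Emit:
step_arm([
  [[0,0.0033,0.0022],[0.009,0,0],0.32],
  [[0,0.0065,0.0045],[0.017,0,0],0.32],
  [[0,0.0097,0.007],[0.026,0,0],0.32],
  [[0,0.0128,0.0094],[0.035,0,0],0.32],
  [[0,0.0158,0.012],[0.044,0,0],0.32],
  [[0,0.0188,0.0146],[0.052,0,0],0.32],
  [[0,0.0217,0.0173],[0.061,0,0],0.32],
  [[0,0.0235,0.019],[0.065,0,0],0.32],
  [[0,0.025,0.0205],[0.07,0,0],0.32],
  [[0,0.0265,0.022],[0.075,0,0],0.32],
])

```text
time_s: 14.2
tcp_pos: [0.5053, 0.0112, 0.0824]
eef_rot: [-132.7, -0.0, -18.5]
contact_force: [-1.1, -5.3, -1.6]
gripper_width: 0.0598
```

```bash
python3 - <<'E'
from plant import r
import cv2
s=r.get_state();print({k:s[k].round(3) for k in("tcp_pos","eef_rot","joints","contact_force")})
a=r.capture("side")["color"][140:360,220:500,::-1]
cv2.imwrite(f"pics/side11.png",cv2.resize(a,None,fx=2.7,fy=2.7))
E
```

```text
{'tcp_pos': array([0.505, 0.011, 0.082]), 'eef_rot': array([-1.32741e+02, -1.60000e-02, -1.84540e+01]), 'joints': array([-20.3  ,  19.909, -17.559, -53.01 , -66.783, 120.344]), 'contact_force': array([-1.068, -5.35 , -1.565])}
```

View pics/side11.png

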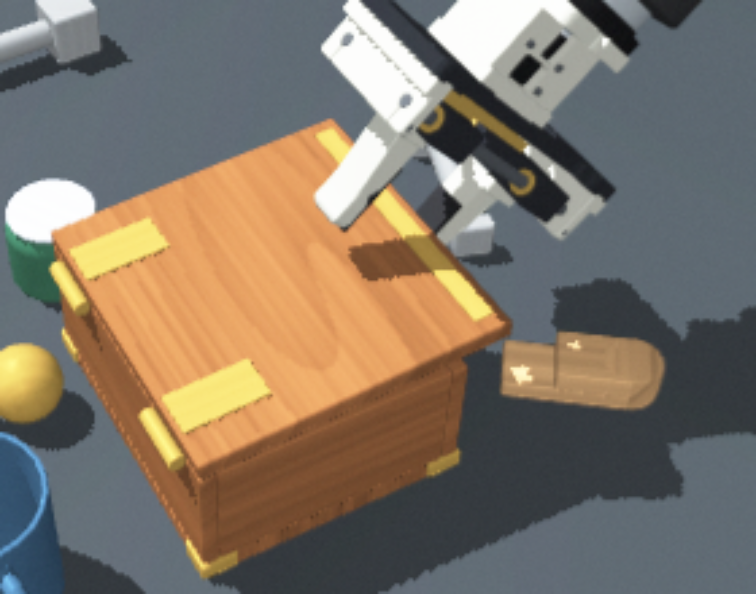

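Emit:
step_arm([
  [[0,0.0013,0],[0,0,0],0.32],
  [[0,0.0026,0],[0,0,0],0.32],
  [[0,0.0039,0],[0,0,0],0.32],
  [[0,0.0052,0],[0,0,0],0.32],
  [[0,0.0065,0],[0,0,0],0.32],
  [[0,0.0078,0],[0,0,0],0.32],
  [[0,0.009,0],[0,0,0],0.32],
  [[0,0.0102,0],[0,0,0],0.32],
  [[0,0.0112,0],[0,0,0],0.32],
  [[0,0.012,0],[0,0,0],0.32],
])

```text
time_s: 15.25
tcp_pos: [0.5027, 0.0039, 0.074]
eef_rot: [-132.7, -0.0, -18.4]
contact_force: [-0.5, 0.1, 0.2]
gripper_width: 0.0595
```

```bash
python3 - <<'E'
from plant import r
import cv2
s=r.get_state();print({k:s[k].round(3) for k in("tcp_pos","eef_rot","joints","contact_force")})
a=r.capture("side")["color"][140:360,220:500,::-1]
cv2.imwrite(f"pics/side12.png",cv2.resize(a,None,fx=2.7,fy=2.7))
E
```

```text
{'tcp_pos': array([0.503, 0.004, 0.074]), 'eef_rot': array([-1.32725e+02, -1.50000e-02, -1.84400e+01]), 'joints': array([-21.229,  20.871, -17.638, -52.993, -66.759, 121.741]), 'contact_force': array([-0.46 ,  0.076,  0.16 ])}
```

View pics/side12.png

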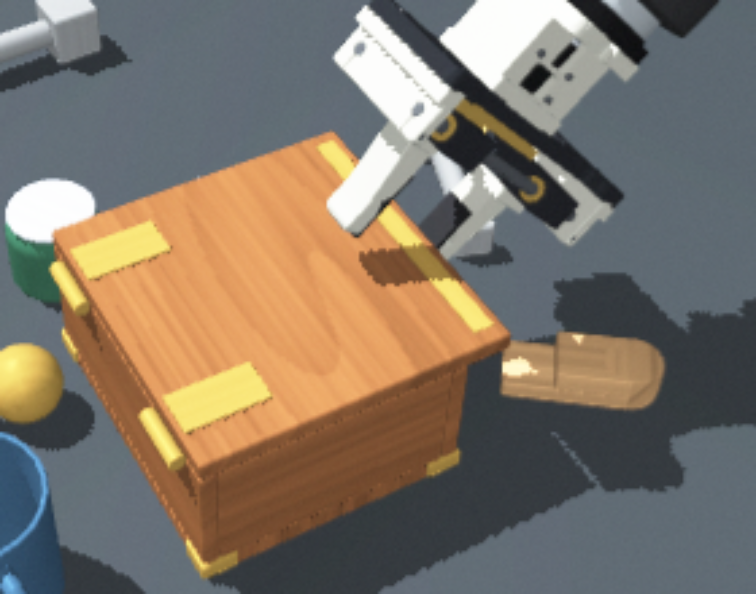

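Emit:
step_arm([
  [[0,0.003,0],[0,0,0],0.32],
  [[0,0.005,0],[0,0,0],0.32],
  [[0,0.005,-0.01],[0,0,0],0.32],
  [[0,0.005,-0.025],[0,0,0],0.32],
  [[0,0.005,-0.045],[0,0,0],0.32],
  [[0,0.005,-0.07],[0,0,0],0.32],
  [[0,0.005,-0.1],[0,0,0],0.32],
  [[0,0.005,-0.12],[0,0,0],0.32],
  [[0,0.005,-0.13],[0,0,0],0.32],
  [[0,0.005,-0.13],[0,0,0],0.32],
])

```text
time_s: 16.3
tcp_pos: [0.4715, -0.0913, 0.1597]
eef_rot: [-132.8, -0.1, -18.5]
contact_force: [-0.3, -0.1, -0.5]
gripper_width: 0.0593
```

```bash
python3 - <<'E'
from plant import r
from h import *
s=r.get_state();print({k:s[k].round(3) for k in("tcp_pos","eef_rot","joints","contact_force")})
s0,d=pickle.load(open("d0.pkl","rb"))
for n in("side","top"):
    c=r.capture(n);cv2.imwrite(f"pics/{n}13.png",c["color"][:,:,::-1])
H=np.array([.546,.135,.085]);cx=np.array([.3157,.9489,0]);cy=np.array([-.9489,.3157,0])
c=d["side"]
for t in(0,.03,.07):
    E=H+.186*(-np.cos(t)*cx)+np.array([0,0,.186*np.sin(t)+.012])
    print(t,[cv2.projectPoints(np.array([E+a*cy]),c["rvec"],c["tvec"],c["intrinsics"],np.array([c["k1"],0,0,0,0.]))[0].ravel().round(1) for a in(.095,-.095)])
E
```

```text
{'tcp_pos': array([ 0.472, -0.091,  0.16 ]), 'eef_rot': array([-132.782,   -0.137,  -18.519]), 'joints': array([-30.807,  16.258, -11.226, -46.793, -79.846, 118.419]), 'contact_force': array([-0.295, -0.065, -0.501])}
0 [array([410.1, 264.3]), array([343. , 188.1])]
0.03 [array([410.5, 261.7]), array([343.1, 185.5])]
0.07 [array([410.9, 258.3]), array([343. , 182.1])]
```

View pics/side13.png

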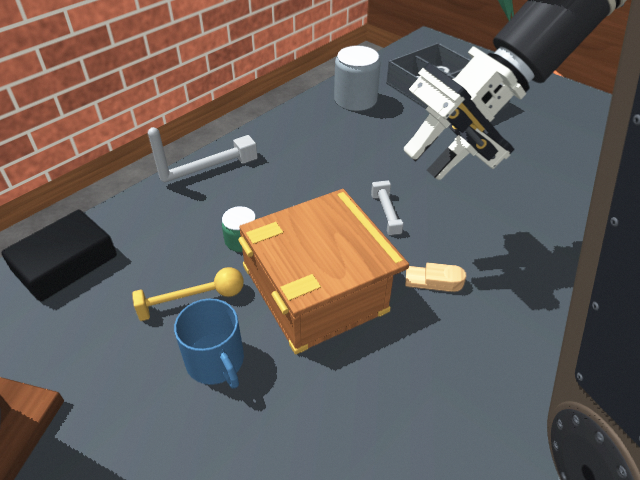

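View pics/top13.png

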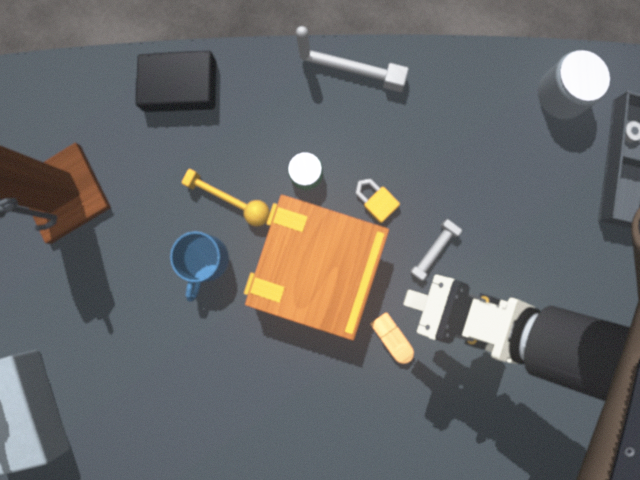

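```bash
python3 -c "
from plant import r
print(r.close_job())"
```

```text
the job is handed in; nothing more can be done
None
```

The lid is shut, and I handed the job in at about 16 s with the hand clear. No verdict was reported.

**What I did:** I straddled the lid's free edge with the fingers 60 mm apart and pushed it past balance with the rear finger. I caught it on the front finger at about 1.1 rad, then tilted the hand about 47° while lowering it slowly. Just under the lid's front edge I eased the finger out and withdrew. The lid was never gripped. The highest force in my readings, taken between moves, was about 5.5 N.

**Last checks:**
- **Lid:** its front corners appear at (407, 264) and (343, 191) in the side view. A shut lid should appear at (410, 264) and (343, 188), so it agrees to about 3 pixels, within calibration error.
- **Bystanders:** all six look unmoved by eye in the top and side views. I did not measure their positions again.
- **Hand:** about 0.1 m clear of the case, with the contact force at noise level.

**What failed or disagreed:**
- **First push:** it passed over the lid without touching it. The side and wrist views both put the real fingertips about 30 mm behind the stated TCP. I allowed for that and the second push worked.
- **Lid speed:** I did not measure it. I judged it from the slow lowering, commanded at about 0.3 rad/s and less near the end.

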